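Let the prize ball out of the red dispenser

TASK

On the customer-service counter, give out the prize ball of the red dispenser: with the fingertips press down the red paddle, so that the rocking lever lifts the gate and the ball rolls to the low end of its chute, then let go so that the gate drops shut again and move clear. Do not touch or lift the balls themselves; leave the blue dispenser shut with its ball inside, and do not move the other things on the counter.

Things in the scene. Friction and masses are not known exactly. Their poses are not given: they have to be found in the camera images.
- red_dispenser: the red prize-ball dispenser, fixed to the counter. Origin on the counter under the lever's axle; its +x is the way the ball rolls, z up. At the origin a red fork post, 34 x 30 mm, 140 mm tall; the axle runs along x, 125 mm up. The open-topped white chute lies at y = +85 mm, from x = -110 to 150 mm; a red header plate 128 mm tall stands across its upper end
- red_chute_end (a point): pick-up end of the red chute: floor of the chute at its low (+x) end, by the 30 mm high end wall, 23 mm above the counter. The chute is straight, 46 mm wide inside, with clear side walls 25 mm above its floor, which falls at 0.15 rad and is 45 mm above the counter at the gate
- red_paddle (a point): centre of the top face of the flat red plastic paddle (40 mm in x, 40 mm in y, 8 mm thick) on the -y end of the red rocking lever, 100 mm from the axle; at rest it is level, its top 129 mm above the counter with nothing beneath it. Turns with the lever. It must go down about 31 mm for the ball to get under the gate, and stops about 43 mm down
- red_gate (a point): middle of the lower edge of the red gate, a plate 26 mm wide, 68 mm long and 4 mm thick hanging into the chute from the +y end of the red lever, 85 mm from the axle; at rest it is 57 mm above the counter (12 mm above the chute floor) and holds the ball back
- red_lever (a joint): angle of the red rocking lever in rad: 0 = level, gate shut; grows as the paddle goes down and the gate goes up; stop at 0.45. A spring returns it to 0 when let go; pressing the middle of the paddle takes about 3 N at the start and 5 N at the stop. The ball gets under the gate from about 0.31
- red_ball_center (a point): centre of the red dispenser's prize ball, a hard yellow ball 40 mm across, 35 g. It starts in the chute resting against the uphill (-x) side of the gate. Once free it rolls about 150 mm in under a second and stops against the end wall, its centre then at about x = 130 mm, y = 85 mm, z = 46 mm in the dispenser's frame
- blue_dispenser: the blue prize-ball dispenser, fixed to the counter. Origin on the counter under the lever's axle; its +x is the way the ball rolls, z up. At the origin a blue fork post, 34 x 30 mm, 140 mm tall; the axle runs along x, 125 mm up. The open-topped white chute lies at y = +85 mm, from x = -110 to 150 mm; a blue header plate 128 mm tall stands across its upper end
- blue_chute_end (a point): pick-up end of the blue chute: floor of the chute at its low (+x) end, by the 30 mm high end wall, 23 mm above the counter. The chute is straight, 46 mm wide inside, with clear side walls 25 mm above its floor, which falls at 0.15 rad and is 45 mm above the counter at the gate
- blue_paddle (a point): centre of the top face of the flat blue plastic paddle (40 mm in x, 40 mm in y, 8 mm thick) on the -y end of the blue rocking lever, 100 mm from the axle; at rest it is level, its top 129 mm above the counter with nothing beneath it. Turns with the lever. It must go down about 31 mm for the ball to get under the gate, and stops about 43 mm down
- blue_gate (a point): middle of the lower edge of the blue gate, a plate 26 mm wide, 68 mm long and 4 mm thick hanging into the chute from the +y end of the blue lever, 85 mm from the axle; at rest it is 57 mm above the counter (12 mm above the chute floor) and holds the ball back
- blue_lever (a joint): angle of the blue rocking lever in rad: 0 = level, gate shut; grows as the paddle goes down and the gate goes up; stop at 0.45. A spring returns it to 0 when let go; pressing the middle of the paddle takes about 3 N at the start and 5 N at the stop. The ball gets under the gate from about 0.31
- blue_ball_center (a point): centre of the blue dispenser's prize ball, a hard yellow ball 40 mm across, 35 g. It starts in the chute resting against the uphill (-x) side of the gate. Once free it rolls about 150 mm in under a second and stops against the end wall, its centre then at about x = 130 mm, y = 85 mm, z = 46 mm in the dispenser's frame
- tape_roll: bystander: loose cardboard-brown tape roll lying flat, 80 mm across, 24 mm high; origin at centre of underside
- pen_cup: bystander: loose empty grey pen cup, 72 mm across the rim, 95 mm high; origin at centre of underside
- toy_car: bystander: loose green toy car with white roof, 75 x 39 x 39 mm; origin at centre of underside
- stapler: bystander: loose orange and black stapler, 120 x 32 x 52 mm; origin at centre of underside
Mind the look-alikes: they are no part of the job. What is shaped like the part that bears red_ball_center but turquoise is not meant.

How it is judged:
By the outcome, as a careful person would: the job done as asked, in the order asked, and still so for the second after the job is handed in, with the robot touching nothing.
It also fails if it takes over 32 s, if anything falls off the work surface, if the arm or the gripper's body presses on something with over 40 N, if the wrist force passes 120 N, or if a joint passes its speed limit or range.

ROBOT

A 7-joint arm with a two-finger parallel gripper is mounted at the origin on the work surface. World frame = base frame: x ahead of the robot, y to its left, z up, the work surface at z = 0. Lengths are in m, angles in rad, forces in N, time in s.
With the tool pointing down it reaches from about 0.4 to 0.925 m from the base axis. Payload 5.6 kg.
Tool frame: the origin (TCP) lies at the very end of the fingers, on their centre line; the grasp point (between the pads) lies 19 mm behind it; z points along the fingers, y is the line along which they close (so a half turn about z gives the same grasp; the last joint's range is limited). The gripper opens to 85 mm and grips with 20 to 120 N. Pads are 22 mm wide; open, the fingers measure 114 mm over their backs; the gripper's body (76 mm by 85 mm) begins 54 mm behind the grasp point. The pads swing forward as they close: fully open they stand 13 mm farther back than shut.
Start: joints at [-1.18, 0.468, -0.012, 1.603, 0.006, 1.071, -0.056], TCP at [0.273, 0.59, 0.231] pointing down, gripper open.
Joint ranges: [-2.53, 2.53], [-0.31, 2.02], [-1.57, 1.55], [0.28, 2.44], [-1.29, 4.43], [0.15, 1.84], [-2.92, 2.92]. Speed limits (rad/s): [2.57, 2.57, 3.14, 3.14, 3.14, 3.14, 3.14].

INTERFACE

Orientations are given as a 3x3 rotation matrix whose columns are the frame's x, y, z axes.
In Python, from station import arm, imaging gives the robot as it stands.
- The arm moves only by the tool jog_arm, never from a script. Its argument "plan" is a list of rows, each a list of 3 entries, a list of its own where there are three numbers: the shift along the tool's x, y, z in units of 40 mm (1.0 is 40 mm), then the turn, a rotation vector about the tool's x, y, z in units of 8 degrees (1.0 is 8 degrees), then the closure, from 0 (fully open) to 1 (shut). In form: [[[dx, dy, dz], [wx, wy, wz], fingers], ...]. A call has exactly 5 rows; each row is the pose to reach, as a shift and turn from the pose commanded when the call began, along the tool's axes at that moment; what a row does not reach only later rows make up. A row lasts 1/10 s, in which the tool goes at most 50 mm and 8.59 degrees, less where a joint would pass 70% of its speed; a pose out of reach is approached as far as the arm can. A call with a gripper value outside its range is refused whole. The fingers move at their own pace and stop on an object; "grip_force" is the grip in N (left out, the last holds). Time passes only in rows, so rows that repeat a pose let the fingers close, or fill a call up. It gives the time, the measured TCP pose, the force, the opening and the grip force at its end, in the units of the state.
- arm.get_obs(): the state, without advancing time (a new reading comes with each control period).
- imaging.grab_frame(name): name is "side" or "top"; returns a dict with "color" (384x512x3 uint8, blue, green, red), "range_z" (384x512 float32, m along the optical axis (not along the pixel's ray), 0 where there is no reading), "vfov" (degrees; the focal length in pixels is half the picture's height over the tangent of half this angle, whatever the lens; pixels are square), "cx", "cy" (the principal point, pixels), "extrinsics" (4x4, takes a point from camera to world coordinates). Camera axes: x right, y up, looking along -z (the intrinsics and any distortion apply to the point x, -y, -z); pixel columns grow to the right and rows downward; lengths in m; the calibration is good to about 2 mm. A picture is of the moment at which its call begins.
- arm.job_done(): hands the job in; it is judged then, once.
The state is a dict: "t": time; "joint_positions": joint angles; "qd": joint speeds; "tau": joint torques, N m; "ee_pos": TCP position; "tool_rot": TCP orientation; "force": force on the tool from outside, world axes, zero at the start; "wrist_torque": the same for the moment, N m; "opening": finger opening in m; "grip_force": force on a finger pad.
Only numpy, scipy, OpenCV 4.12 (cv2) and the standard library are available. Lean on these libraries where they do the work, as an engineer would, in place of code of your own. Each camera call takes 0.05 s, during which the arm holds its last target. There are 200 camera calls.

## Working session

There is one attempt and no reset: what is moved stays moved. The work goes in short steps, Python scripts to look and compute and a tool call to move; the robot and the scene stay as the last step left them, time stands still between calls to the robot, and variables do not carry over. Pictures are saved under pics/ and viewed, at most 10 in all, crops included, and the job is handed in when it is done.

Besides the shell and the picture viewer there is one more tool, called after "Emit:" as a command line: name --argument value ..., lists and objects as JSON in quotes. jog_arm: Moves the arm, as the interface text tells. Its arguments: {"type":"object","properties":{"plan":{"type":"array"},"grip_force":{"type":"number"}},"required":["plan"]}

```bash
mkdir -p pics
cat > h.py <<'E'
import numpy as np,cv2
from station import arm,imaging
def pts(f):
    H,W=f["range_z"].shape; fl=H/2/np.tan(np.radians(f["vfov"])/2)
    v,u=np.mgrid[:H,:W]; z=f["range_z"]
    P=np.stack([(u-f["cx"])/fl*z,-(v-f["cy"])/fl*z,-z,np.ones_like(z)],-1)
    return (P@np.array(f["extrinsics"]).T)[...,:3]
E
python3 - <<'E'
from h import *
for n in("side","top"):
    f=imaging.grab_frame(n); cv2.imwrite(f"pics/{n}0.png",f["color"]); np.savez(f"{n}0.npz",**f)
    print(n,{k:(v if k not in("color","range_z") else None) for k,v in f.items()})
o=arm.get_obs(); print(o["t"],o["ee_pos"],o["tool_rot"],o["force"],o["opening"])
E
```

```text
side {'color': None, 'range_z': None, 'vfov': 46.003015850084736, 'cx': 252.21520139997355, 'cy': 194.83457268565098, 'extrinsics': array([[-0.95302476,  0.23555058, -0.1904199 ,  0.34795254],
       [-0.30286267, -0.74987747,  0.58818194,  0.66572588],
       [-0.00424499,  0.61822303,  0.78599127,  0.95737271],
       [ 0.        ,  0.        ,  0.        ,  1.        ]])}
top {'color': None, 'range_z': None, 'vfov': 46.503082215866506, 'cx': 254.10498604600437, 'cy': 190.43908510059663, 'extrinsics': array([[-0.02679466,  0.98606562, -0.16418478,  0.3190244 ],
       [-0.99953852, -0.02877931, -0.00972067,  0.01634456],
       [-0.01431034,  0.16384855,  0.9863817 ,  1.45917916],
       [ 0.        ,  0.        ,  0.        ,  1.        ]])}
0.1 [0.27304149 0.58930415 0.23042865] [[-9.07354886e-01  4.20365059e-01 -5.72368436e-04]
 [ 4.20365431e-01  9.07353621e-01 -1.52031607e-03]
 [-1.19747181e-04 -1.62007012e-03 -9.99998681e-01]] [-0.09829264 -1.34200745 -0.50471012] 0.08560297338835336
```

View pics/top0.png

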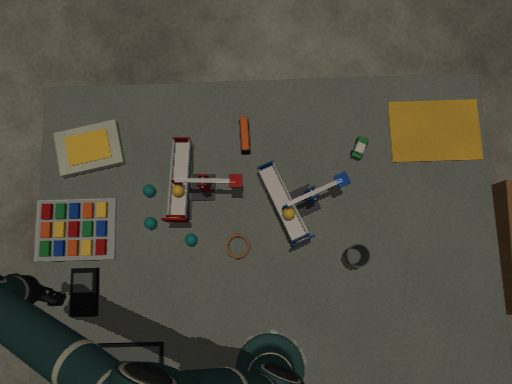

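View pics/side0.png

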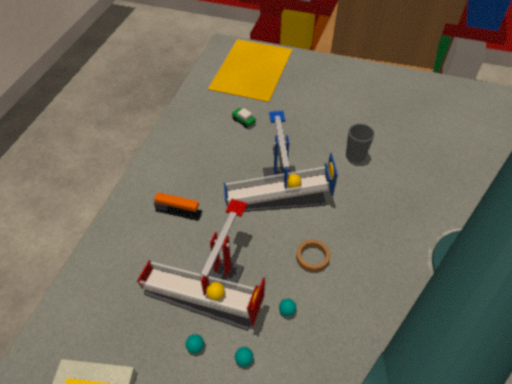

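The top view shows the red dispenser's paddle at (236,181), post (204,183), ball (178,191) and chute (178,140–218). The blue dispenser's paddle is at (343,179). The turquoise balls at (149,190), (151,223) and (191,240) are the look-alikes and not meant. The side view has the red paddle at (236,207) and the yellow ball behind the red gate at (216,291). The yellow ball in the red-trimmed chute fits the description, so I'll confirm it in a crop and measure the paddle.

Run:
```python
from h import *
rays=[]
for n,box in(("top",(222,170,250,194)),("side",(222,196,252,220))):
    f=dict(np.load(f"{n}0.npz")); P=pts(f); c=f["color"].astype(int)
    m=(c[...,2]>90)&(c[...,1]<70)&(c[...,0]<70)
    b=np.zeros_like(m); x0,y0,x1,y1=box; b[y0:y1,x0:x1]=1; m&=b
    q=P[m]; q=q[np.isfinite(q).all(1)]; print(n,m.sum(),np.median(q,0),q.min(0),q.max(0))
    k=q[q[:,2]>.118]; print(" top",len(k),k.mean(0), cv2.minAreaRect(k[:,:2].astype(np.float32)*1000))
    v,u=np.nonzero(m); H=384; fl=H/2/np.tan(np.radians(f["vfov"])/2); E=f["extrinsics"]
    d=E[:3,:3]@np.array([(u.mean()-f["cx"])/fl,-(v.mean()-f["cy"])/fl,-1]); rays.append((E[:3,3],d/np.linalg.norm(d)))
    # chute/other reds: direction of lever via post, ball
    y=(c[...,2]>150)&(c[...,1]>110)&(c[...,0]<90); 
    bb=dict(top=(168,180,190,202),side=(203,278,228,304))[n]; b[:]=0;b[bb[1]:bb[3],bb[0]:bb[2]]=1
    print(" ball",np.median(P[y&b],0))
(a,d),(b,e)=rays
s=np.linalg.lstsq(np.stack([d,-e],1),b-a,rcond=None)[0]; print("tri",a+s[0]*d,b+s[1]*e)
f=dict(np.load("top0.npz")); P=pts(f); c=f["color"].astype(int)
m=(P[...,2]>.13)&(P[...,2]<.15); m[:, :196]=0; m[:,215:]=0; m[:170]=0;m[200:]=0
print("post",m.sum(),P[m].mean(0))
for r,cc in((140,180),(218,176),(140,188),(218,188)): print(r,cc,P[r,cc])
s=cv2.imread("pics/side0.png")[180:340,120:320]; t=cv2.imread("pics/top0.png")[120:240,140:260]
cv2.imwrite("pics/crop.png",np.hstack([cv2.resize(s,(500,400),interpolation=2),cv2.resize(t,(300,400),interpolation=2)[:, :300]]))
```

```text
top 154 [0.57443662 0.08631228 0.12796719] [0.3190244  0.01634456 0.12288493] [0.59403748 0.1050306  1.45917916]
 top 154 [0.57215315 0.08548749 0.13669284] ((455.2702941894531, 64.0494384765625), (285.5578308105469, 42.561763763427734), 10.819692611694336)
 ball [0.55854208 0.27051345 0.08738465]
side 233 [0.57211509 0.09024022 0.12948609] [0.34795254 0.01788615 0.01861774] [0.62656856 0.66572588 0.95737271]
 top 229 [0.57040409 0.09524359 0.13654369] ((474.97283935546875, 371.7610168457031), (48.24466323852539, 638.6475830078125), 19.048830032348633)
 ball [0.55733256 0.27877316 0.08398473]
tri [0.57473968 0.08629377 0.12355563] [0.57441907 0.08625939 0.12349245]
post 90 [0.57742859 0.18195261 0.13515344]
140 180 [0.73075312 0.26966644 0.0390753 ]
218 176 [0.46405429 0.26627207 0.1250104 ]
140 188 [0.72967233 0.24313953 0.03999529]
218 188 [0.47594113 0.24932702 0.00542096]
```

View pics/crop.png

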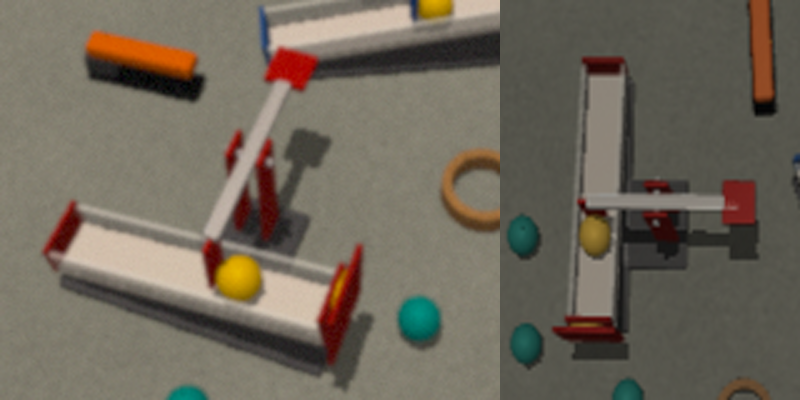

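The crop confirms it: the red paddle (crop 290,68) is on the red-posted lever, the yellow ball rests against the red gate, and the turquoise balls lie loose outside. The paddle centre is at about (0.574, 0.086, 0.128). I'll approach high, closing the fingers on the way.

Emit:
jog_arm --plan '[[[-0.8, -0.55, 0], [0, 0, 0], 1], [[-1.7, -1.2, 0], [0, 0, 0], 1], [[-2.7, -1.8, 0], [0, 0, 0], 1], [[-3.6, -2.5, 0], [0, 0, 0], 1], [[-4.5, -3.1, 0], [0, 0, 0], 1]]'

```text
t: 0.6
ee_pos: [0.3849, 0.3993, 0.2309]
tool_rot: [[-0.907, 0.421, -0.001], [0.421, 0.907, -0.001], [0.0, -0.001, -1.0]]
force: [0.8, 0.0, -0.2]
opening: 0.0126
grip_force: 0.0
```

Emit:
jog_arm --plan '[[[-0.9, -0.6, 0], [0, 0, 0], 1], [[-1.8, -1.2, 0], [0, 0, 0], 1], [[-2.7, -1.8, 0], [0, 0, 0], 1], [[-3.6, -2.4, 0], [0, 0, 0], 1], [[-4.5, -3.0, 0], [0, 0, 0], 1]]'

```text
t: 1.1
ee_pos: [0.4978, 0.2154, 0.2311]
tool_rot: [[-0.907, 0.42, -0.0], [0.42, 0.907, -0.0], [0.0, -0.0, -1.0]]
force: [0.7, -0.1, -0.3]
opening: -0.0002
grip_force: 0.0
```

Emit:
jog_arm --plan '[[[-0.8, -0.55, 0], [0, 0, 0], 1], [[-1.6, -1.1, 0], [0, 0, 0], 1], [[-2.4, -1.7, 0], [0, 0, 0], 1], [[-3.1, -2.15, 0.6], [0, 0, 0], 1], [[-3.1, -2.15, 1.5], [0, 0, 0], 1]]'

```text
t: 1.6
ee_pos: [0.5775, 0.0811, 0.1726]
tool_rot: [[-0.904, 0.428, 0.007], [0.428, 0.904, -0.002], [-0.007, 0.001, -1.0]]
force: [0.9, -0.1, -0.3]
opening: 0.0002
grip_force: 0.0
```

Run:
```python
from h import *
c=[]
for n,b in(("side",(190,120,290,310)),("top",(150,110,270,240))):
    f=imaging.grab_frame(n)["color"]; c.append(cv2.resize(f[b[1]:b[3],b[0]:b[2]],(390,560),interpolation=2))
cv2.imwrite("pics/p1.png",np.hstack(c))
o=arm.get_obs(); print(o["t"],o["ee_pos"],o["force"])
```

```text
1.7 [0.57042284 0.0851821  0.16673957] [-1.37061965  0.75159764  0.20589536]
```

View pics/p1.png

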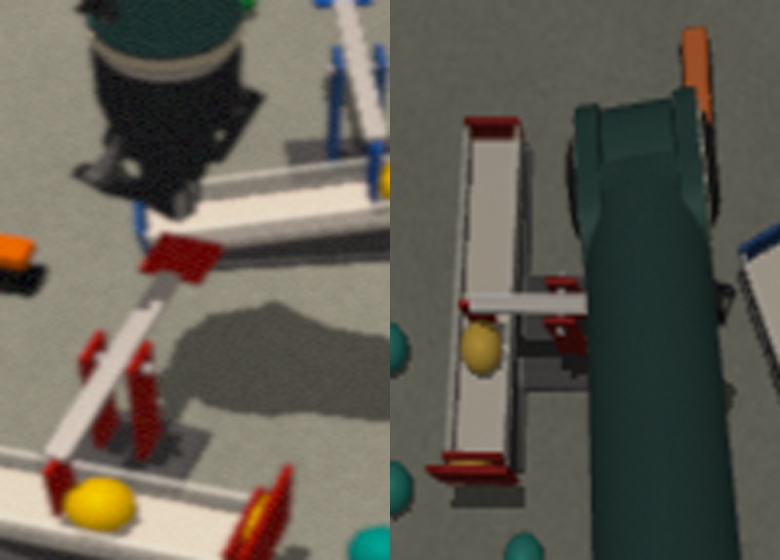

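The closed fingertips are right above the red paddle (left crop 180,245), with the lever level and the ball still held at (100,503). Now I'll press.

Emit:
jog_arm --plan '[[[0, 0, 0.4], [0, 0, 0], 1], [[0, 0, 0.8], [0, 0, 0], 1], [[0, 0, 1.1], [0, 0, 0], 1], [[0, 0, 1.5], [0, 0, 0], 1], [[0, 0, 1.9], [0, 0, 0], 1]]'

```text
t: 2.2
ee_pos: [0.5746, 0.0891, 0.0966]
tool_rot: [[-0.908, 0.419, 0.003], [0.419, 0.908, 0.002], [-0.001, 0.003, -1.0]]
force: [-0.4, 2.2, 6.2]
opening: 0.0001
grip_force: 2.5
```

Emit:
jog_arm --plan '[[[0, 0, 0], [0, 0, 0], 1], [[0, 0, 0], [0, 0, 0], 1], [[0, 0, 0], [0, 0, 0], 1], [[0, 0, 0], [0, 0, 0], 1], [[0, 0, 0], [0, 0, 0], 1]]'

```text
t: 2.7
ee_pos: [0.5739, 0.0876, 0.0968]
tool_rot: [[-0.908, 0.42, 0.001], [0.42, 0.908, 0.001], [-0.0, 0.001, -1.0]]
force: [-1.1, 2.2, 5.9]
opening: 0.0003
grip_force: 2.2
```

Run:
```python
from h import *
f=imaging.grab_frame("side")["color"]; cv2.imwrite("pics/p2.png",cv2.resize(f[120:340,120:320],(600,600),interpolation=2))
o=arm.get_obs(); print(o["t"],o["ee_pos"],o["force"])
```

```text
2.75 [0.57387017 0.0876417  0.09682126] [-1.66665977  1.62405693  5.64276378]
```

View pics/p2.png

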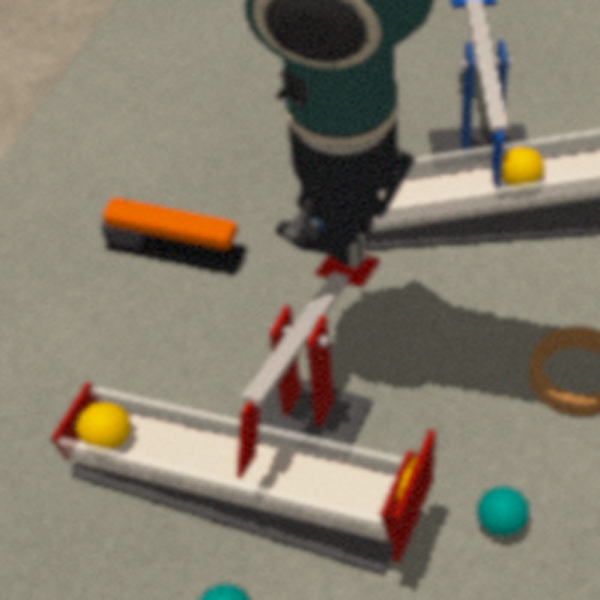

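The ball has rolled to the low end (103,427), and the blue dispenser is still shut with its ball at (522,165). I'll release the paddle and move up and clear.

Emit:
jog_arm --plan '[[[0, 0, -0.4], [0, 0, 0], 1], [[0, 0, -0.8], [0, 0, 0], 1], [[0, 0, -1.3], [0, 0, 0], 1], [[0, 0, -2.2], [0, 0, 0], 1], [[0, 0, -3.2], [0, 0, 0], 1]]'

```text
t: 3.25
ee_pos: [0.5728, 0.0866, 0.2244]
tool_rot: [[-0.907, 0.42, -0.002], [0.42, 0.907, -0.001], [0.001, -0.001, -1.0]]
force: [0.8, -0.4, -0.1]
opening: -0.0001
grip_force: 0.0
```

Emit:
jog_arm --plan '[[[0, 0, -0.5], [0, 0, 0], 1], [[0, 0, -0.5], [0, 0, 0], 1], [[0, 0, -0.5], [0, 0, 0], 1], [[0, 0, -0.5], [0, 0, 0], 1], [[0, 0, -0.5], [0, 0, 0], 1]]'

```text
t: 3.75
ee_pos: [0.5729, 0.0868, 0.242]
tool_rot: [[-0.907, 0.42, -0.002], [0.42, 0.907, -0.001], [0.002, -0.002, -1.0]]
force: [0.3, -0.2, 0.1]
opening: 0.0
grip_force: 0.0
```

Run:
```python
from h import *
f=imaging.grab_frame("side")["color"]; cv2.imwrite("pics/p3.png",cv2.resize(f[90:340,110:350],(576,600),interpolation=2))
o=arm.get_obs(); print(o["t"],o["ee_pos"],o["force"])
```

```text
3.8 [0.57304287 0.08676192 0.2421266 ] [0.07620768 0.07808113 0.14887093]
```

View pics/p3.png

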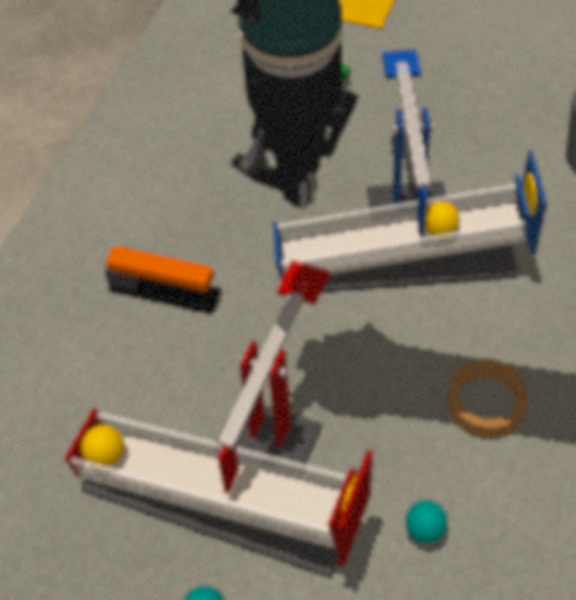

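The red ball is at the low end (102,445), the lever is level again with the gate down (229,470), the blue ball is still held (441,218), and the arm is clear.

```bash
python3 -c "
from station import arm
print(arm.job_done())"
```

```text
the job is handed in; nothing more can be done
None
```

The red dispenser's ball is at the low end of its chute, the red gate is shut again, the blue dispenser is still shut with its ball inside, the arm is clear, and the job was handed in at about 3.8 s.

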